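# Deburr the wide bore of a rack foot plate

## Robot

A 6-joint arm with a two-finger parallel gripper is mounted at the origin on the work surface. World frame = base frame: x ahead of the robot, y to its left, z up, the work surface at z = 0. Lengths are in m, angles in degrees, forces in N, time in s.
With the tool pointing down it reaches from about 0.35 to 0.85 m from the base axis. Payload 8.1 kg.
Tool frame: the origin (TCP) lies between the finger pads; the fingertips stand 19 mm ahead of it and the grasp point (between the pads) is the TCP (ctrl.finger_overhang is the z of the fingertips in the tool frame, in m); z points along the fingers, y is the line along which they close (so a half turn about z gives the same grasp; the last joint's range is limited). The gripper opens to 85 mm and grips with 20 to 120 N. Pads are 22 mm wide; open, the fingers measure 114 mm over their backs; the gripper's body (76 mm by 85 mm) begins 54 mm behind the grasp point. The pads swing forward as they close: fully open they stand 13 mm farther back than shut.
Start: joints at [70.508, 7.471, 85.268, -0, 87.261, -4.893], TCP at [0.151, 0.581, 0.215] pointing down, gripper open.
Joint ranges: [-169.43, 169.43], [-51.17, 129.36], [1.28, 143.12], [-76.62, 256.62], [0, 156.53], [-152.29, 152.29]. Speed limits (degrees/s): [136.94, 136.94, 159.86, 180, 180, 180].

## Interface

Orientations are given as a 3x3 rotation matrix whose columns are the frame's x, y, z axes.
In Python, from station import readout, imaging, ctrl gives the robot as it stands.
- The arm moves only by the shell command python3 -m pendant 'ROWS'. ROWS is JSON, a list of rows, each an object with "twist": the turn, a rotation vector about the tool's x, y, z in degrees, a list of three; "translation": the shift along the tool's x, y, z in units of 50 mm (1.0 is 50 mm), a list of three; "fingers": the opening, from 0 (shut) to 1 (fully open). In form: [{"twist": [wx, wy, wz], "translation": [x, y, z], "fingers": fingers}, ...]. A call has 1 to 8 rows; each row is the pose to reach, as a shift and turn from the pose commanded when the call began, along the tool's axes at that moment; what a row does not reach only later rows make up. A row lasts 1/10 s, in which the tool goes at most 50 mm and 8.59 degrees, less where a joint would pass 70% of its speed; a pose out of reach is approached as far as the arm can. A call with a gripper value outside its range is refused whole. The fingers move at their own pace and stop on an object; the grip force is fixed at half the most. Time passes only in rows, so rows that repeat a pose let the fingers close. It gives the time, the measured TCP pose, the force, the opening and the grip force at its end, in the units of the state.
- readout.state(): the state, without advancing time (a new reading comes with each control period).
- imaging.snapshot(name): name is "scene" or "side" or "wrist"; returns a dict with "frame" (420x560x3 uint8, red, green, blue), "range_z" (420x560 float32, m along the optical axis (not along the pixel's ray), 0 where there is no reading), "vfov" (degrees; the focal length in pixels is half the picture's height over the tangent of half this angle, whatever the lens; pixels are square), "cx", "cy" (the principal point, pixels), "dist" ([k1, k2, p1, p2, k3] as OpenCV has them; the pictures are not rectified), "pose" (4x4, takes a point from camera to world coordinates); the wrist camera has in their place "T_tool_cam" (4x4, takes a point from camera to tool coordinates, whose origin is the TCP and whose axes are the flange's). Camera axes: x right, y up, looking along -z (the intrinsics and any distortion apply to the point x, -y, -z); pixel columns grow to the right and rows downward; lengths in m; the calibration is good to about 2 mm. A picture is of the moment at which its call begins: read the wrist's pose just before it.
- ctrl.job_done(): hands the job in; it is judged then, once.
The state is a dict: "time": time; "q": joint angles; "qvel": joint speeds; "tau": joint torques, N m; "eef_pos": TCP position; "eef_rot": TCP orientation; "ft_force": force on the tool from outside, world axes, zero at the start; "torque": the same for the moment, N m; "opening": finger opening in m; "gripper_force": force on a finger pad.
Only numpy, scipy, OpenCV 4.12 (cv2) and the standard library are available. Lean on these libraries where they do the work, as an engineer would, in place of code of your own. Each camera call takes 0.05 s, during which the arm holds its last target. There are 200 camera calls.

## Task

Take the deburring tool out of its wooden stand and set its blade down on the edge of the wide hole in the steel plate, at the point of the edge nearest the small bolt hole. Run the blade clockwise (seen from above) all the way round the edge back to that point, keeping it lightly pressed on the edge without lifting it on the way; then lift it off and put the tool back in its stand, hanging upright by its guard, and let go.

Things in the scene. Friction and masses are not known exactly. Their poses are not given: they have to be found in the camera images.
- tool: deburring tool, 150 mm long, 0.2 to 0.3 kg, upright: square black handle 24 x 24 mm on a round steel hand guard 54 mm wide, 8 mm thick, sprung blade below. Origin: on the tool's axis at the guard's underside, which rests on the stand's top. z up along the handle, which spans z = 8 to 100 mm (grip at about 60); x, y square to its faces. The blade's tip is 50 mm below the origin
- blade: the tool's blade: a round cutter head 24 mm wide, tapering at 45 degrees over its last 6 mm to a flat tip 12 mm wide. It springs straight up into the tool by up to 14 mm: 1.2 N to start, then 0.3 N per mm; pressed in about 6 mm is right. It works with its axis over the hole's edge or a few mm inside. Origin: centre of the flat tip; z up along the tool
- plate: fixed steel plate 130 mm square on a 30 mm wooden board, top at z = 42 mm, with a central hole 67 mm wide, 12 mm deep; 4 mm high screw heads at the corners. Origin: under the hole's centre at the board's underside. x points to the small bolt hole (15 mm, centre at x = 51 mm), z up; clockwise is +x, -y, -x, +y. Not the like plate with a 31 mm central hole
- stand: the tool's stand, fixed: a wooden block 90 x 90 x 60 mm with an upright through hole 36 mm wide in its middle, in which the tool hangs by its guard. Origin: centre of its underside; z up, top at z = 60 mm. The tool must rise 50 mm for the blade to clear the hole

How it is judged (in metres and radians):
On the way, in this order (a step that is already met when the one before it is completed fails the run):
1. the blade is pressed on the edge of the wide hole (over 0.4 N, its axis 21 to 45 mm from the hole's centre) beside the small bolt hole (contact force between blade and plate above 0.4 N and horizontal distance between blade and plate between 0.021 and 0.045 m and x of blade in the frame of plate above 0 m and y of blade in the frame of plate between -0.01 and 0.01 m), for 0.04 s.
2. the blade is pressed on the edge of the wide hole (over 0.4 N, its axis 21 to 45 mm from the hole's centre) an eighth of the way round, clockwise (contact force between blade and plate above 0.4 N and horizontal distance between blade and plate between 0.021 and 0.045 m and x of blade in the frame of plate above 0.0135 m and y of blade in the frame of plate below -0.0135 m), for 0.04 s.
3. the blade is pressed on the edge of the wide hole (over 0.4 N, its axis 21 to 45 mm from the hole's centre) a quarter of the way (contact force between blade and plate above 0.4 N and horizontal distance between blade and plate between 0.021 and 0.045 m and y of blade in the frame of plate below 0 m and x of blade in the frame of plate between -0.01 and 0.01 m), for 0.04 s.
4. the blade is pressed on the edge of the wide hole (over 0.4 N, its axis 21 to 45 mm from the hole's centre) three eighths of the way (contact force between blade and plate above 0.4 N and horizontal distance between blade and plate between 0.021 and 0.045 m and x of blade in the frame of plate below -0.0135 m and y of blade in the frame of plate below -0.0135 m), for 0.04 s.
5. the blade is pressed on the edge of the wide hole (over 0.4 N, its axis 21 to 45 mm from the hole's centre) half way round (contact force between blade and plate above 0.4 N and horizontal distance between blade and plate between 0.021 and 0.045 m and x of blade in the frame of plate below 0 m and y of blade in the frame of plate between -0.01 and 0.01 m), for 0.04 s.
6. the blade is pressed on the edge of the wide hole (over 0.4 N, its axis 21 to 45 mm from the hole's centre) five eighths of the way (contact force between blade and plate above 0.4 N and horizontal distance between blade and plate between 0.021 and 0.045 m and x of blade in the frame of plate below -0.0135 m and y of blade in the frame of plate above 0.0135 m), for 0.04 s.
7. the blade is pressed on the edge of the wide hole (over 0.4 N, its axis 21 to 45 mm from the hole's centre) three quarters of the way (contact force between blade and plate above 0.4 N and horizontal distance between blade and plate between 0.021 and 0.045 m and y of blade in the frame of plate above 0 m and x of blade in the frame of plate between -0.01 and 0.01 m), for 0.04 s.
8. the blade is pressed on the edge of the wide hole (over 0.4 N, its axis 21 to 45 mm from the hole's centre) seven eighths of the way (contact force between blade and plate above 0.4 N and horizontal distance between blade and plate between 0.021 and 0.045 m and x of blade in the frame of plate above 0.0135 m and y of blade in the frame of plate above 0.0135 m), for 0.04 s.
9. the blade is pressed on the edge of the wide hole (over 0.4 N, its axis 21 to 45 mm from the hole's centre) back beside the small bolt hole (all of step 1), for 0.04 s.
At the end, for the whole second after the job is handed in: the tool is back in its stand, at rest and released: its axis within 12 mm of the hole's axis, its guard's underside within 6 mm of the stand's top, upright within 10 degrees (horizontal distance between tool and stand below 0.012 m and z of tool in the frame of stand between 0.054 and 0.066 m and angle between tool's own z axis and vertical below 0.17 rad and linear speed of tool below 0.02 m/s); the robot touches nothing.
It fails at once if the blade is pressed on the plate with over 25 N (contact force between blade and plate above 25 N).
It fails at once if the blade is lifted off on its way round (its tip 8 to 30 mm above the plate, 20 to 45 mm from the hole's centre, on the half of the hole away from the small bolt hole) (z of blade in the frame of plate between 0.05 and 0.072 m and x of blade in the frame of plate below -0.005 m and horizontal distance between blade and plate between 0.02 and 0.045 m).
It also fails if it takes over 64 s, if anything falls off the work surface, if the arm or the gripper's body presses on something with over 40 N, if the wrist force passes 120 N, or if a joint passes its speed limit or range.

## Working session

There is one attempt and no reset: what is moved stays moved. The work goes in short steps, Python scripts to look and compute and a shell command to move; the robot and the scene stay as the last step left them, time stands still between calls to the robot, and variables do not carry over. Pictures are saved under pics/ and viewed, at most 10 in all, crops included, and the job is handed in when it is done.

```bash
ls; mkdir -p pics; cat > h.py <<'E'
import numpy as np, cv2
from station import readout, imaging, ctrl
def snap(n):
    st=readout.state(); s=imaging.snapshot(n)
    if 'pose' in s: T=np.array(s['pose'])
    else:
        W=np.eye(4); W[:3,:3]=np.array(st['eef_rot']); W[:3,3]=st['eef_pos']; T=W@np.array(s['T_tool_cam'])
    s['T']=T; h=s['frame'].shape[0]; f=h/2/np.tan(np.radians(s['vfov'])/2)
    s['K']=np.array([[f,0,s['cx']],[0,f,s['cy']],[0,0,1.]]); s['D']=np.array(s['dist'],float)
    return s
def rays(s,uv):
    p=cv2.undistortPoints(np.array(uv,float).reshape(-1,1,2),s['K'],s['D']).reshape(-1,2)
    return np.c_[p[:,0],-p[:,1],-np.ones(len(p))]
def onplane(s,uv,z):
    d=rays(s,uv)@s['T'][:3,:3].T; o=s['T'][:3,3]
    return o+d*((z-o[2])/d[:,2])[:,None]
def cloud(s):
    h,w=s['range_z'].shape; v,u=np.mgrid[:h,:w]
    r=rays(s,np.c_[u.ravel(),v.ravel()])*s['range_z'].reshape(-1,1)
    return (r@s['T'][:3,:3].T+s['T'][:3,3]).reshape(h,w,3)
def save(s,n): cv2.imwrite(f'pics/{n}.png',s['frame'][:,:,::-1])
E
python3 - <<'E'
from h import *
a=snap('scene');b=snap('side')
cv2.imwrite('pics/a.png',cv2.resize(np.hstack([a['frame'],b['frame']])[:,:,::-1],(800,300)))
save(a,'scene');save(b,'side')
print(a['T'],b['T'],readout.state())
E
```

```text
pics
[[ 0.31370936 -0.67097092  0.67185151  1.09756628]
 [ 0.9494521   0.21326205 -0.23034758 -0.1915242 ]
 [ 0.0112761   0.71015302  0.70395705  0.66155006]
 [ 0.          0.          0.          1.        ]] [[-0.86731226  0.38591338 -0.31438879  0.27612385]
 [-0.49763841 -0.65803822  0.56510328  0.42285765]
 [ 0.01120108  0.64657294  0.76276993  0.62532498]
 [ 0.          0.          0.          1.        ]] {'time': 0.1, 'q': array([ 7.05078557e+01,  7.50986356e+00,  8.53230720e+01, -1.04618304e-03,
        8.72621843e+01, -4.89277962e+00]), 'qvel': array([-0.07662066, -0.1908029 , -0.11440191, -0.09753058, -0.08575464,
       -0.02139703]), 'tau': array([ 2.15168671e-03, -5.70954823e+01, -5.01937723e+01, -6.31501916e-05,
        8.22512840e-03,  2.79042581e-06]), 'eef_pos': array([0.15104238, 0.58013716, 0.21445861]), 'eef_rot': array([[-9.67712156e-01,  2.52057324e-01, -5.36763013e-04],
       [ 2.52057866e-01,  9.67710889e-01, -1.57109176e-03],
       [ 1.23426228e-04, -1.65565993e-03, -9.99998622e-01]]), 'ft_force': array([0.10250584, 0.06592624, 1.10841168]), 'torque': array([ 0.0155108 , -0.05026209, -0.01873239]), 'gripper_force': 0.0, 'opening': 0.08545680012230135}
```

View pics/scene.png

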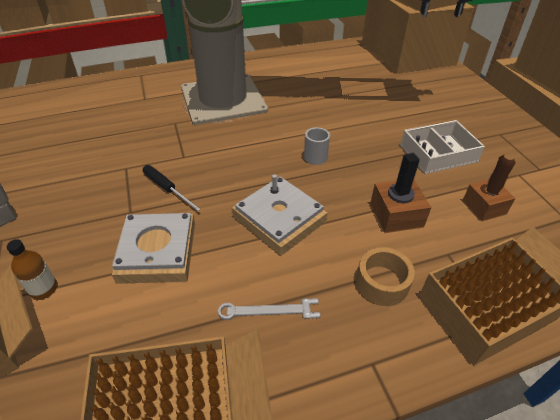

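View pics/side.png

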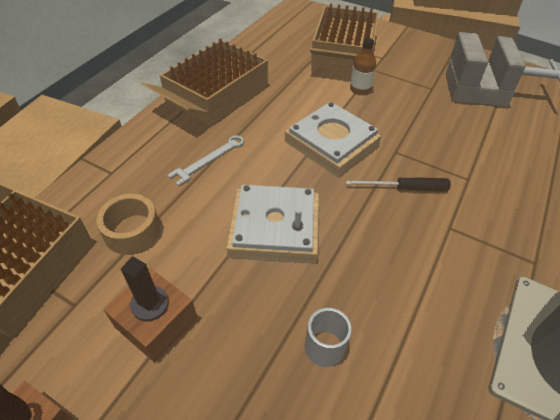

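The scene view shows the wide-hole plate at (153,240), with its bolt hole at about (150,260). The black tool in its stand is at (403,185). The plate at (280,208) has the small hole, so it is the decoy.

```bash
python3 - <<'E'
from h import *
for n,hp,tl,bolt in (('scene',(153,240),(405,185),(150,260)),('side',(333,130),(143,290),(315,118))):
    s=snap(n); c=cloud(s); g=s['frame'].astype(int)
    print(n,'plate guess',onplane(s,[hp],.042)[0],'bolt guess',onplane(s,[bolt],.042)[0],'tool guess',onplane(s,[tl],.09)[0])
    p0=onplane(s,[hp],.042)[0][:2]; t0=onplane(s,[tl],.09)[0][:2]
    near=np.hypot(*(np.moveaxis(c[:,:,:2]-p0,2,0)))
    # grey steel mask on plate top
    sat=g.max(2)-g.min(2); m=((near<.11)&(sat<35)&(g.min(2)>90)&(abs(c[:,:,2]-.042)<.012)).astype(np.uint8)
    cs,hi=cv2.findContours(m,cv2.RETR_CCOMP,cv2.CHAIN_APPROX_NONE)
    for i,k in enumerate(cs):
        if len(k)<12: continue
        w=onplane(s,k.reshape(-1,2),.042)[:,:2].astype(np.float32)
        (x,y),(a,b),an=cv2.minAreaRect(w*1000) if hi[0][i][3]<0 else cv2.fitEllipse(w*1000)
        print(' outer' if hi[0][i][3]<0 else ' hole',k.reshape(-1,2).mean(0).round(),len(k),x,y,a,b,an)
    nt=np.hypot(*(np.moveaxis(c[:,:,:2]-t0,2,0)))<.06
    k=nt&(g.max(2)<70)&(c[:,:,2]>.08)&(c[:,:,2]<.17)
    P=c[k]; print(' handle n',k.sum(),P.mean(0),P[:,2].max())
    top=P[P[:,2]>P[:,2].max()-.006]; 
    print(' top',cv2.minAreaRect((top[:,:2]*1000).astype(np.float32)),len(top))
    k=nt&(sat<40)&(abs(c[:,:,2]-.066)<.006); P=c[k]; print(' guard',k.sum(),cv2.minEnclosingCircle((P[:,:2]*1000).astype(np.float32)), P[:,2].mean())
    k=(np.hypot(*(np.moveaxis(c[:,:,:2]-t0,2,0)))<.09)&(sat>40)&(abs(c[:,:,2]-.06)<.005); P=c[k]; print(' standtop',k.sum(),cv2.minAreaRect((P[:,:2]*1000).astype(np.float32)),P[:,2].mean())
E
```

```text
scene plate guess [ 0.5296096 -0.2531988  0.042    ] bolt guess [ 0.57661473 -0.263945    0.042     ] tool guess [0.58120399 0.25368148 0.09      ]
 outer [152. 243.] 277 527.9954833984375 -253.49667358398438 131.28309631347656 137.65859985351562 74.54203796386719
 hole [118. 261.] 17 561.1509399414062 -320.3946533203125 12.3521728515625 14.744030952453613 104.84371185302734
 hole [178. 259.] 18 590.00732421875 -214.46636962890625 13.065911293029785 14.82551097869873 116.02191925048828
 hole [149. 260.] 19 575.3211059570312 -266.5446472167969 14.04686164855957 15.578911781311035 96.52845764160156
 hole [153. 238.] 98 527.0315551757812 -252.7252960205078 65.05503845214844 68.555908203125 166.97744750976562
 hole [184. 216.] 18 483.9864196777344 -185.5107421875 13.360475540161133 18.077280044555664 93.07159423828125
 handle n 589 [0.58242359 0.24775481 0.12673807] 0.1639500711538558
 top ((576.8292236328125, 252.06658935546875), (23.61993980407715, 25.578474044799805), 82.85826110839844) 97
 guard 263 ((578.1732177734375, 254.9002685546875), 29.932920455932617) 0.06782436122067056
 sta
[... 433 characters left out ...]
69749450683594 10.296611785888672 14.115442276000977 22.139066696166992
 hole [296. 127.] 13 594.5435791015625 -217.4252166748047 10.316250801086426 15.584800720214844 40.03959655761719
 hole [332. 130.] 79 523.96728515625 -246.19007873535156 56.83399963378906 66.54951477050781 100.03828430175781
 handle n 1039 [0.57064317 0.25598898 0.13163325] 0.16293162062801286
 top ((575.9667358398438, 253.65399169921875), (23.131101608276367, 23.23866844177246), 88.98054504394531) 304
 guard 639 ((577.75537109375, 252.905517578125), 27.955772399902344) 0.06827348359633587
 standtop 2280 ((579.92626953125, 254.4818115234375), (90.35173034667969, 92.05450439453125), 82.16710662841797) 0.06056945726380019
```

```bash
python3 -m pendant '[{"twist":[0,0,-7.6],"translation":[-9.9,-4.2,-1],"fingers":1},{"twist":[0,0,-7.6],"translation":[-9.9,-4.2,-1],"fingers":1},{"twist":[0,0,-7.6],"translation":[-9.9,-4.2,-1],"fingers":1},{"twist":[0,0,-7.6],"translation":[-9.9,-4.2,-1],"fingers":1},{"twist":[0,0,-7.6],"translation":[-9.9,-4.2,-1],"fingers":1},{"twist":[0,0,-7.6],"translation":[-9.9,-4.2,-1],"fingers":1},{"twist":[0,0,-7.6],"translation":[-9.9,-4.2,-1],"fingers":1},{"twist":[0,0,-7.6],"translation":[-9.9,-4.2,-1],"fingers":1}]'
cat >> h.py <<'E'
def go(p,yawy=None):
    "print translation units and twist z to reach TCP p, from measured pose"
    st=readout.state(); R=np.array(st['eef_rot']); d=np.array(p)-st['eef_pos']
    y=np.degrees(np.arctan2(R[1,1],R[0,1]))
    print('units',(R.T@d/.05).round(3),'yaw_y',round(y,2),'pos',np.round(st['eef_pos'],4),'t',st['time'])
E
python3 -c "
from h import *
go([.578,.253,.265])"
```

```text
time: 1.0
eef_pos: [0.4681, 0.3362, 0.2526]
eef_rot: [[-0.993, 0.122, 0.0], [0.122, 0.993, 0.0], [-0.0, 0.0, -1.0]]
ft_force: [0.0, 1.5, 0.5]
opening: 0.0855
gripper_force: 0.0
units [-2.385 -1.383 -0.248] yaw_y 83.0 pos [0.4681 0.3362 0.2526] t 1.0
```

```bash
python3 -m pendant '[{"twist":[0,0,0],"translation":[-1,-0.5,-0.2],"fingers":1},{"twist":[0,0,0],"translation":[-1.9,-1.1,-0.2],"fingers":1},{"twist":[0,0,0],"translation":[-1.9,-1.1,-0.2],"fingers":1},{"twist":[0,0,0],"translation":[-1.9,-1.1,-0.2],"fingers":1},{"twist":[0,0,0],"translation":[-1.9,-1.1,-0.2],"fingers":1}]'
python3 - <<'E'
from h import *
go([.578,.253,.12])
s=snap('wrist'); save(s,'w1'); c=cloud(s); g=s['frame'].astype(int); sat=g.max(2)-g.min(2)
near=np.hypot(c[:,:,0]-.578,c[:,:,1]-.253)<.05
for nm,k in (('top',near&(abs(c[:,:,2]-.16)<.005)),('guard',near&(abs(c[:,:,2]-.068)<.004)&(sat<40))):
    P=c[k]; print(nm,k.sum(),cv2.minAreaRect((P[:,:2]*1000).astype(np.float32)),cv2.minEnclosingCircle((P[:,:2]*1000).astype(np.float32)),P[:,2].mean())
E
```

```text
time: 1.5
eef_pos: [0.5536, 0.2721, 0.2619]
eef_rot: [[-0.993, 0.122, -0.001], [0.122, 0.993, 0.0], [0.001, 0.0, -1.0]]
ft_force: [-1.2, 0.5, -0.1]
opening: 0.0849
gripper_force: 0.0
units [-0.535 -0.32   2.838] yaw_y 83.0 pos [0.5536 0.2721 0.2619] t 1.5
top 999 ((578.1694946289062, 253.18765258789062), (24.076385498046875, 24.91776466369629), 89.14299774169922) ((577.7645874023438, 253.2271728515625), 15.80380630493164) 0.16001321467620155
guard 1182 ((573.99755859375, 254.2387237548828), (52.577117919921875, 45.802764892578125), 72.3586654663086) ((577.7342529296875, 253.22540283203125), 26.793460845947266) 0.06822489196722757
```

View pics/w1.png

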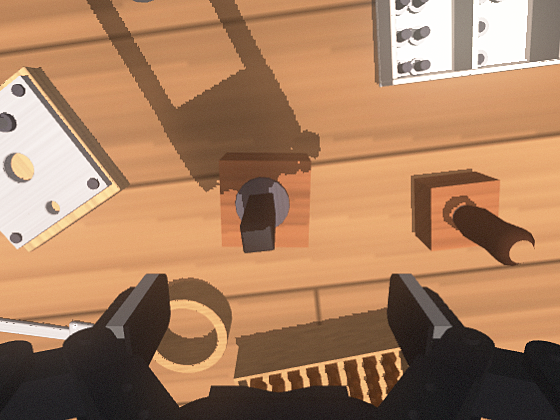

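The tool's handle top is at (250,240) and its guard at (262,203). The handle centre works out at (0.578, 0.2532) and its yaw at about 89°. The way down is clear.

```bash
python3 -m pendant '[{"twist":[0,0,-6],"translation":[-0.53,-0.32,0],"fingers":1},{"twist":[0,0,-6],"translation":[-0.53,-0.32,0.5],"fingers":1},{"twist":[0,0,-6],"translation":[-0.53,-0.32,0.5],"fingers":1},{"twist":[0,0,-6],"translation":[-0.53,-0.32,0.5],"fingers":1},{"twist":[0,0,-6],"translation":[-0.53,-0.32,0.5],"fingers":1}]'
python3 -c "
from h import *
go([.578,.2532,.12])"
```

```text
time: 2.05
eef_pos: [0.5782, 0.2536, 0.2386]
eef_rot: [[-1.0, 0.016, 0.001], [0.016, 1.0, 0.0], [-0.001, 0.001, -1.0]]
ft_force: [0.5, -0.4, 0.5]
opening: 0.0852
gripper_force: 0.0
units [ 0.007 -0.01   2.373] yaw_y 89.08 pos [0.5782 0.2536 0.2386] t 2.05
```

```bash
python3 -m pendant '[{"twist":[0,0,0],"translation":[0,-0.01,0.6],"fingers":1},{"twist":[0,0,0],"translation":[0,-0.01,1.2],"fingers":1},{"twist":[0,0,0],"translation":[0,-0.01,1.8],"fingers":1},{"twist":[0,0,0],"translation":[0,-0.01,2.36],"fingers":1},{"twist":[0,0,0],"translation":[0,-0.01,2.36],"fingers":1},{"twist":[0,0,0],"translation":[0,-0.01,2.36],"fingers":1}]'
python3 -m pendant '[{"twist":[0,0,0],"translation":[0,0,0],"fingers":0},{"twist":[0,0,0],"translation":[0,0,0],"fingers":0},{"twist":[0,0,0],"translation":[0,0,0],"fingers":0},{"twist":[0,0,0],"translation":[0,0,0],"fingers":0},{"twist":[0,0,0],"translation":[0,0,0],"fingers":0},{"twist":[0,0,0],"translation":[0,0,0],"fingers":0},{"twist":[0,0,0],"translation":[0,0,0],"fingers":0},{"twist":[0,0,0],"translation":[0,0,0],"fingers":0}]'
```

```text
time: 2.65
eef_pos: [0.5787, 0.2525, 0.1206]
eef_rot: [[-1.0, 0.017, 0.0], [0.017, 1.0, 0.0], [-0.0, 0.0, -1.0]]
ft_force: [-0.1, -0.9, 0.9]
opening: 0.0855
gripper_force: 0.0
time: 3.45
eef_pos: [0.5793, 0.2524, 0.1204]
eef_rot: [[-1.0, 0.017, 0.002], [0.017, 1.0, 0.001], [-0.001, 0.001, -1.0]]
ft_force: [0.1, 1.6, 6.1]
opening: 0.0231
gripper_force: 60.0
```

```bash
python3 -m pendant '[{"twist":[0,0,0],"translation":[0,0,-0.3],"fingers":0},{"twist":[0,0,0],"translation":[0,0,-0.6],"fingers":0},{"twist":[0,0,0],"translation":[0,0,-1],"fingers":0},{"twist":[0,0,0],"translation":[0,0,-1.5],"fingers":0},{"twist":[0,0,0],"translation":[0,0,-2],"fingers":0},{"twist":[0,0,0],"translation":[0,0,-2.4],"fingers":0},{"twist":[0,0,0],"translation":[0,0,-2.4],"fingers":0},{"twist":[0,0,0],"translation":[0,0,-2.4],"fingers":0}]'
python3 - <<'E'
from h import *
a=snap('scene');b=snap('side')
cv2.imwrite('pics/l.png',np.hstack([a['frame'][80:300,280:520],b['frame'][150:370,50:290]])[:,:,::-1])
for s in (a,b):
    c=cloud(s); g=s['frame'].astype(int)
    k=(np.hypot(c[:,:,0]-.578,c[:,:,1]-.253)<.045)&(c[:,:,2]>.1)&(c[:,:,2]<.2)&(g.max(2)-g.min(2)<50)
    P=c[k]; q=k.sum(); z=P[:,2]; print(q,z.min())
    for lo in np.arange(.12,.2,.01):
        w=P[(z>=lo)&(z<lo+.01)]
        if len(w)>8: print(round(lo,2),len(w),(w[:,:2].min(0)*1000).round(),(w[:,:2].max(0)*1000).round())
E
```

```text
time: 4.25
eef_pos: [0.5789, 0.2519, 0.2398]
eef_rot: [[-1.0, 0.017, 0.001], [0.017, 1.0, 0.0], [-0.001, 0.0, -1.0]]
ft_force: [-0.3, -0.4, -4.4]
opening: 0.0228
gripper_force: 59.3
477 0.1299929680847951
0.13 20 [571. 242.] [588. 263.]
0.14 61 [567. 241.] [588. 263.]
0.15 18 [575. 246.] [584. 254.]
0.16 18 [575. 242.] [586. 255.]
0.18 269 [551. 225.] [604. 277.]
0.19 90 [557. 229.] [604. 275.]
1173 0.13495775998081422
0.13 83 [564. 241.] [584. 264.]
0.14 94 [566. 242.] [582. 263.]
0.18 855 [549. 225.] [603. 279.]
0.19 133 [563. 240.] [586. 264.]
```

View pics/l.png

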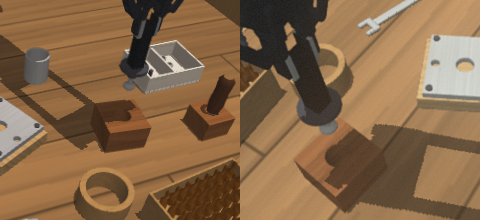

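The lift shows the tool hanging straight in the fingers, with the guard at z≈0.18 and the tip at z≈0.13. Next I go towards the plate.

```bash
python3 -m pendant '[{"twist":[0,0,0],"translation":[0,-0.3,0],"fingers":0},{"twist":[0,0,0],"translation":[0,-0.9,0],"fingers":0},{"twist":[0,0,0],"translation":[-0.1,-1.6,0],"fingers":0},{"twist":[0,0,0],"translation":[-0.2,-2.4,0],"fingers":0},{"twist":[0,0,0],"translation":[-0.3,-3.2,0],"fingers":0},{"twist":[0,0,0],"translation":[-0.35,-4,0],"fingers":0},{"twist":[0,0,0],"translation":[-0.4,-4.8,0],"fingers":0},{"twist":[0,0,0],"translation":[-0.45,-5.5,0],"fingers":0}]'
python3 -m pendant '[{"twist":[0,0,0],"translation":[0,-0.8,0],"fingers":0},{"twist":[0,0,0],"translation":[0,-1.6,0],"fingers":0},{"twist":[0,0,0],"translation":[0,-2.4,0],"fingers":0},{"twist":[0,0,0],"translation":[-0.1,-3.2,0],"fingers":0},{"twist":[0,0,0],"translation":[-0.1,-4,0],"fingers":0},{"twist":[0,0,0],"translation":[-0.15,-4.5,0],"fingers":0},{"twist":[0,0,0],"translation":[-0.15,-4.5,0],"fingers":0},{"twist":[0,0,0],"translation":[-0.15,-4.5,0],"fingers":0}]'
python3 - <<'E'
from h import *
s=snap('wrist'); save(s,'w2'); c=cloud(s); g=s['frame'].astype(int)
sat=g.max(2)-g.min(2); m=((np.hypot(c[:,:,0]-.526,c[:,:,1]+.25)<.11)&(sat<35)&(g.min(2)>90)&(abs(c[:,:,2]-.042)<.006)).astype(np.uint8)
cs,hi=cv2.findContours(m,cv2.RETR_CCOMP,cv2.CHAIN_APPROX_NONE)
for i,k in enumerate(cs):
    if len(k)<25: continue
    w=onplane(s,k.reshape(-1,2),.042)[:,:2].astype(np.float32)*1000
    print(hi[0][i][3],k.reshape(-1,2).mean(0).round(),len(k),cv2.minAreaRect(w),cv2.fitEllipse(w))
print(readout.state()['ft_force'])
E
```

```text
time: 5.15
eef_pos: [0.5953, -0.0262, 0.238]
eef_rot: [[-1.0, 0.018, -0.002], [0.018, 1.0, -0.0], [0.002, -0.0, -1.0]]
ft_force: [0.2, -0.6, -3.1]
opening: 0.023
gripper_force: 59.3
time: 5.95
eef_pos: [0.5989, -0.2492, 0.2379]
eef_rot: [[-1.0, 0.019, -0.002], [0.019, 1.0, 0.001], [0.002, 0.001, -1.0]]
ft_force: [-0.8, 0.4, -3.5]
opening: 0.0228
gripper_force: 59.5
-1 [273.  93.] 559 ((526.0952758789062, -252.16249084472656), (130.07972717285156, 129.50927734375), 74.4501724243164) ((525.7753295898438, -252.14158630371094), (152.49322509765625, 152.52728271484375), 87.55223846435547)
3 [312. 169.] 28 ((591.1581420898438, -216.0946044921875), (5.3065185546875, 11.14457893371582), 31.59931182861328) ((591.4395141601562, -215.97779846191406), (5.412180423736572, 10.875864028930664), 30.719409942626953)
3 [260. 152.] 45 ((574.342041015625, -265.6398620605469), (15.354364395141602, 14.883833885192871), 43.35120391845703) ((574.4656372070312, -265.7300109863281), (14.621984481811523, 15.803833961486816), 168.60546875)
3 [202. 143.] 39 ((565.0039672851562, -320.4144287109375), (13.390609741210938, 12.161954879760742), 88.85346221923828) ((564.87060546875, -320.4859924316406), (12.454007148742676, 13.36498737335205), 8.625626564025879)
3 [273.  98.] 209 ((526.16650390625, -252.15432739257812), (66.46611022949219, 66.04679870605469), 43.912601470947266) ((526.14697265625, -252.107666015625), (66.09516143798828, 66.27071380615234), 159.7638397216797)
3 [349.  52.] 41 ((487.7482604980469, -184.38868713378906), (11.96622371673584, 12.434029579162598), 64.46269226074219) ((487.61029052734375, -184.38963317871094), (11.714469909667969, 12.615594863891602), 48.90593719482422)
3 [225.  17.] 41 ((457.2931823730469, -292.986572265625), (8.806069374084473, 12.781737327575684), 66.89298248291016) ((457.3824768066406, -292.5479736328125), (8.934487342834473, 12.7687349319458), 66.27268981933594)
[ 1.19741451  0.01735678 -2.89809651]
```

View pics/w2.png

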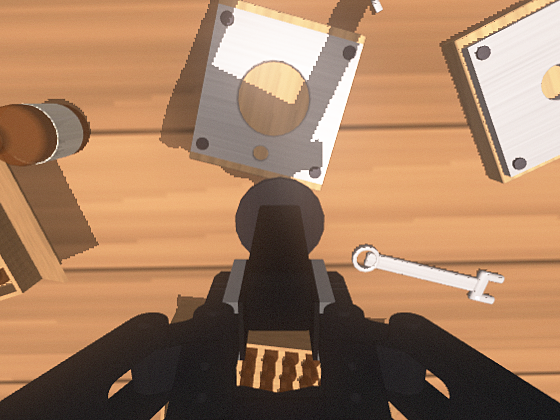

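The plate's hole centre is at pixel (273,98) and the bolt hole at (260,152). In the world the hole is at (0.5261, -0.2521) with a 66 mm diameter, and the bolt direction is -15.7° at a distance of 50.2 mm. Both match the sizes given.

```bash
python3 - <<'E'
from h import *
go([.557,-.2605,.17])
R=np.array(readout.state()['eef_rot'])
o=lambda th:.031*np.array([np.cos(np.radians(-15.7-th)),np.sin(np.radians(-15.7-th)),0])
for k in range(4):
    print([((R.T@(o(k*90+(j+1)*11.25)-o(k*90)))/.05).round(2)[:2].tolist() for j in range(8)])
E
```

```text
units [ 0.838 -0.261  1.367] yaw_y 88.97 pos [ 0.5993 -0.2483  0.2383] t 6.0
[[0.04, -0.11], [0.11, -0.22], [0.19, -0.31], [0.29, -0.38], [0.4, -0.43], [0.52, -0.46], [0.64, -0.46], [0.76, -0.44]]
[[0.11, 0.04], [0.22, 0.11], [0.31, 0.19], [0.38, 0.29], [0.43, 0.4], [0.46, 0.52], [0.46, 0.64], [0.44, 0.76]]
[[-0.04, 0.11], [-0.11, 0.22], [-0.19, 0.31], [-0.29, 0.38], [-0.4, 0.43], [-0.52, 0.46], [-0.64, 0.46], [-0.76, 0.44]]
[[-0.11, -0.04], [-0.22, -0.11], [-0.31, -0.19], [-0.38, -0.29], [-0.43, -0.4], [-0.46, -0.52], [-0.46, -0.64], [-0.44, -0.76]]
```

```bash
python3 -m pendant '[{"twist":[0,0,0],"translation":[0.4,-0.13,0],"fingers":0},{"twist":[0,0,0],"translation":[0.84,-0.26,0.2],"fingers":0},{"twist":[0,0,0],"translation":[0.84,-0.26,0.6],"fingers":0},{"twist":[0,0,0],"translation":[0.84,-0.26,1],"fingers":0},{"twist":[0,0,0],"translation":[0.84,-0.26,1.37],"fingers":0},{"twist":[0,0,0],"translation":[0.84,-0.26,1.37],"fingers":0},{"twist":[0,0,0],"translation":[0.84,-0.26,1.37],"fingers":0}]'
python3 - <<'E'
from h import *
go([.557,-.2605,.146])
for n in('scene','side'):
    s=snap(n); c=cloud(s); g=s['frame'].astype(int)
    k=(np.hypot(c[:,:,0]-.556,c[:,:,1]+.26)<.04)&(c[:,:,2]>.1)&(c[:,:,2]<.125)&(g.max(2)-g.min(2)<50)
    P=c[k]; print(n,k.sum(),cv2.minEnclosingCircle((P[:,:2]*1000).astype(np.float32)),P[:,2].mean()) 
E
```

```text
time: 6.7
eef_pos: [0.5576, -0.2597, 0.1709]
eef_rot: [[-1.0, 0.016, -0.001], [0.016, 1.0, 0.001], [0.001, 0.001, -1.0]]
ft_force: [0.4, 0.3, -1.9]
opening: 0.0229
gripper_force: 59.5
units [ 0.012 -0.016  0.498] yaw_y 89.07 pos [ 0.5576 -0.2597  0.1709] t 6.7
scene 438 ((556.6242065429688, -259.6745910644531), 27.07680892944336) 0.118486264752378
side 288 ((556.2705078125, -258.02838134765625), 27.63704490661621) 0.11980784133967377
```

```bash
python3 -m pendant '[{"twist":[0,0,0],"translation":[0,-0.02,0.12],"fingers":0},{"twist":[0,0,0],"translation":[0,-0.02,0.24],"fingers":0},{"twist":[0,0,0],"translation":[0,-0.02,0.36],"fingers":0},{"twist":[0,0,0],"translation":[0,-0.02,0.44],"fingers":0},{"twist":[0,0,0],"translation":[0,-0.02,0.5],"fingers":0},{"twist":[0,0,0],"translation":[0,-0.02,0.5],"fingers":0},{"twist":[0,0,0],"translation":[0,-0.02,0.5],"fingers":0},{"twist":[0,0,0],"translation":[0,-0.02,0.5],"fingers":0}]'
python3 -c "
from h import *
s=snap('scene');cv2.imwrite('pics/p.png',cv2.resize(s['frame'][150:300,60:260,::-1],None,fx=3,fy=3))"
```

```text
time: 7.6
eef_pos: [0.5579, -0.2619, 0.1464]
eef_rot: [[-1.0, 0.017, 0.0], [0.017, 1.0, -0.0], [-0.0, -0.0, -1.0]]
ft_force: [-1.0, -0.3, 0.9]
opening: 0.0235
gripper_force: 60.0
```

View pics/p.png

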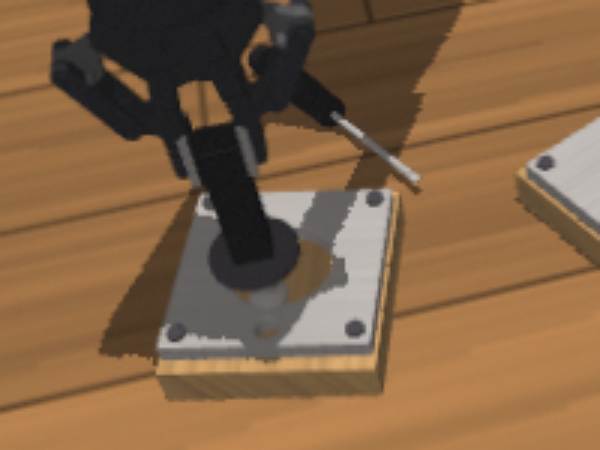

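The blade at about (268,297) in the crop sits on the hole's edge beside the bolt hole (265,328). The wrist force rose by about 3 N, so it is pressed as wanted. Now the circle.

```bash
python3 -m pendant '[{"twist":[0,0,0],"translation":[0.04,-0.11,0],"fingers":0},{"twist":[0,0,0],"translation":[0.11,-0.22,0],"fingers":0},{"twist":[0,0,0],"translation":[0.19,-0.31,0],"fingers":0},{"twist":[0,0,0],"translation":[0.29,-0.38,0],"fingers":0},{"twist":[0,0,0],"translation":[0.4,-0.43,0],"fingers":0},{"twist":[0,0,0],"translation":[0.52,-0.46,0],"fingers":0},{"twist":[0,0,0],"translation":[0.64,-0.46,0],"fingers":0},{"twist":[0,0,0],"translation":[0.76,-0.44,0],"fingers":0}]'
python3 -c "
from h import *
go([.5271+.031*np.cos(np.radians(-105.7)),-.2521+.031*np.sin(np.radians(-105.7)),.146])"
```

```text
time: 8.45
eef_pos: [0.5189, -0.2834, 0.1461]
eef_rot: [[-1.0, 0.018, 0.0], [0.018, 1.0, -0.001], [-0.0, -0.001, -1.0]]
ft_force: [2.8, -0.3, 1.6]
opening: 0.023
gripper_force: 60.1
units [0.005 0.03  0.002] yaw_y 88.98 pos [ 0.5189 -0.2834  0.1461] t 8.45
```

Position is within 1.5 mm and the contact is steady.

```bash
python3 -m pendant '[{"twist":[0,0,0],"translation":[0.11,0.06,0],"fingers":0},{"twist":[0,0,0],"translation":[0.22,0.13,0],"fingers":0},{"twist":[0,0,0],"translation":[0.31,0.21,0],"fingers":0},{"twist":[0,0,0],"translation":[0.38,0.31,0],"fingers":0},{"twist":[0,0,0],"translation":[0.43,0.42,0],"fingers":0},{"twist":[0,0,0],"translation":[0.46,0.54,0],"fingers":0},{"twist":[0,0,0],"translation":[0.46,0.66,0],"fingers":0},{"twist":[0,0,0],"translation":[0.44,0.78,0],"fingers":0}]'
python3 -c "
from h import *
go([.5271+.031*np.cos(np.radians(-195.7)),-.2521+.031*np.sin(np.radians(-195.7)),.146])"
```

```text
time: 9.25
eef_pos: [0.4978, -0.2432, 0.1458]
eef_rot: [[-1.0, 0.017, -0.001], [0.017, 1.0, 0.0], [0.001, 0.0, -1.0]]
ft_force: [-0.5, -2.0, 0.9]
opening: 0.0231
gripper_force: 60.1
units [ 0.011 -0.011 -0.004] yaw_y 89.0 pos [ 0.4978 -0.2432  0.1458] t 9.25
```

```bash
python3 -m pendant '[{"twist":[0,0,0],"translation":[-0.04,0.11,0],"fingers":0},{"twist":[0,0,0],"translation":[-0.11,0.22,0],"fingers":0},{"twist":[0,0,0],"translation":[-0.19,0.31,0],"fingers":0},{"twist":[0,0,0],"translation":[-0.29,0.38,0],"fingers":0},{"twist":[0,0,0],"translation":[-0.4,0.43,0],"fingers":0},{"twist":[0,0,0],"translation":[-0.52,0.46,0],"fingers":0},{"twist":[0,0,0],"translation":[-0.64,0.46,0],"fingers":0},{"twist":[0,0,0],"translation":[-0.76,0.44,0],"fingers":0}]'
python3 -c "
from h import *
go([.5271+.031*np.cos(np.radians(-285.7)),-.2521+.031*np.sin(np.radians(-285.7)),.146])"
```

```text
time: 10.05
eef_pos: [0.5369, -0.2221, 0.1457]
eef_rot: [[-1.0, 0.017, -0.0], [0.017, 1.0, 0.001], [0.0, 0.001, -1.0]]
ft_force: [-3.0, 0.7, 0.5]
opening: 0.0225
gripper_force: 60.1
units [ 0.028 -0.003 -0.006] yaw_y 89.01 pos [ 0.5369 -0.2221  0.1457] t 10.05
```

```bash
python3 -m pendant '[{"twist":[0,0,0],"translation":[-0.11,-0.04,0],"fingers":0},{"twist":[0,0,0],"translation":[-0.22,-0.11,0],"fingers":0},{"twist":[0,0,0],"translation":[-0.31,-0.19,0],"fingers":0},{"twist":[0,0,0],"translation":[-0.38,-0.29,0],"fingers":0},{"twist":[0,0,0],"translation":[-0.43,-0.4,0],"fingers":0},{"twist":[0,0,0],"translation":[-0.46,-0.52,0],"fingers":0},{"twist":[0,0,0],"translation":[-0.46,-0.64,0],"fingers":0},{"twist":[0,0,0],"translation":[-0.44,-0.76,0],"fingers":0}]'
python3 -m pendant '[{"twist":[0,0,0],"translation":[0.02,-0.03,0],"fingers":0},{"twist":[0,0,0],"translation":[0.02,-0.03,0],"fingers":0},{"twist":[0,0,0],"translation":[0.02,-0.03,0],"fingers":0}]'
python3 -c "
from h import *
go([.5271+.031*np.cos(np.radians(-15.7)),-.2521+.031*np.sin(np.radians(-15.7)),.146])"
```

```text
time: 10.85
eef_pos: [0.558, -0.2614, 0.1461]
eef_rot: [[-1.0, 0.017, 0.001], [0.017, 1.0, -0.0], [-0.001, -0.0, -1.0]]
ft_force: [-0.4, 3.0, 1.0]
opening: 0.0228
gripper_force: 60.1
time: 11.15
eef_pos: [0.5569, -0.2629, 0.1463]
eef_rot: [[-1.0, 0.018, 0.001], [0.018, 1.0, -0.001], [-0.001, -0.001, -1.0]]
ft_force: [1.1, -1.0, 1.2]
opening: 0.0227
gripper_force: 60.1
units [0.    0.048 0.006] yaw_y 88.98 pos [ 0.5569 -0.2629  0.1463] t 11.15
```

The round is closed. Next I lift the tool and return to above the stand.

```bash
python3 -m pendant '[{"twist":[0,0,0],"translation":[0,0,-0.3],"fingers":0},{"twist":[0,0,0],"translation":[0,0,-0.8],"fingers":0},{"twist":[0,0,0],"translation":[0,0,-1.4],"fingers":0},{"twist":[0,0,0],"translation":[0,0,-1.9],"fingers":0},{"twist":[0,0,0],"translation":[0,0.3,-1.9],"fingers":0},{"twist":[0,0,0],"translation":[0,0.9,-1.9],"fingers":0},{"twist":[0,0,0],"translation":[0,1.6,-1.9],"fingers":0},{"twist":[0,0,0],"translation":[0,2.4,-1.9],"fingers":0}]'
python3 -m pendant '[{"twist":[0,0,0],"translation":[0,0.8,0],"fingers":0},{"twist":[0,0,0],"translation":[0,1.6,0],"fingers":0},{"twist":[0,0,0],"translation":[0,2.4,0],"fingers":0},{"twist":[0,0,0],"translation":[0,3.2,0],"fingers":0},{"twist":[0,0,0],"translation":[0,4,0],"fingers":0},{"twist":[0,0,0],"translation":[-0.1,4.8,0],"fingers":0},{"twist":[0,0,0],"translation":[-0.2,5.6,0],"fingers":0},{"twist":[0,0,0],"translation":[-0.2,6.4,0],"fingers":0}]'
python3 -c "
from h import *
go([.579,.2525,.24])"
```

```text
time: 11.95
eef_pos: [0.5577, -0.1405, 0.2393]
eef_rot: [[-1.0, 0.018, -0.002], [0.018, 1.0, 0.001], [0.003, 0.001, -1.0]]
ft_force: [1.2, 0.5, -3.1]
opening: 0.0233
gripper_force: 59.8
time: 12.75
eef_pos: [0.5731, 0.1798, 0.2393]
eef_rot: [[-1.0, 0.017, -0.002], [0.017, 1.0, -0.0], [0.002, -0.001, -1.0]]
ft_force: [-0.3, -0.9, -3.0]
opening: 0.0229
gripper_force: 59.8
units [-0.094  1.455 -0.015] yaw_y 89.03 pos [0.5731 0.1798 0.2393] t 12.75
```

```bash
python3 -m pendant '[{"twist":[0,0,0],"translation":[-0.05,0.6,0],"fingers":0},{"twist":[0,0,0],"translation":[-0.09,1.1,0],"fingers":0},{"twist":[0,0,0],"translation":[-0.09,1.45,0],"fingers":0},{"twist":[0,0,0],"translation":[-0.09,1.45,0],"fingers":0},{"twist":[0,0,0],"translation":[-0.09,1.45,0],"fingers":0},{"twist":[0,0,0],"translation":[-0.09,1.45,0],"fingers":0}]'
python3 - <<'E'
from h import *
go([.579,.2525,.1206])
for n in('scene','side'):
    s=snap(n); c=cloud(s); g=s['frame'].astype(int); sat=g.max(2)-g.min(2); r=np.hypot(c[:,:,0]-.578,c[:,:,1]-.253)
    P=c[(r<.04)&(abs(c[:,:,2]-.187)<.008)&(sat<50)]; print(n,cv2.minEnclosingCircle((P[:,:2]*1000).astype(np.float32)),P[:,2].mean())
    P=c[(r<.08)&(abs(c[:,:,2]-.06)<.004)&(sat>40)]; print(cv2.minAreaRect((P[:,:2]*1000).astype(np.float32)))
E
```

```text
time: 13.35
eef_pos: [0.58, 0.249, 0.2406]
eef_rot: [[-1.0, 0.018, -0.001], [0.018, 1.0, -0.001], [0.001, -0.001, -1.0]]
ft_force: [0.1, 0.2, -2.9]
opening: 0.0232
gripper_force: 59.8
units [0.019 0.071 2.399] yaw_y 88.96 pos [0.58   0.249  0.2406] t 13.35
scene ((578.1845092773438, 248.10780334472656), 27.45156478881836) 0.18882420445086542
((580.1268920898438, 254.84315490722656), (91.58989715576172, 94.15316009521484), 82.20329284667969)
side ((577.5478515625, 249.3497772216797), 27.445629119873047) 0.1888523295225059
((580.0264892578125, 254.43740844726562), (90.53817749023438, 92.61940002441406), 82.20361328125)
```

```bash
python3 -m pendant '[{"twist":[0,0,0],"translation":[0,0.09,0],"fingers":0},{"twist":[0,0,0],"translation":[0,0.09,0.5],"fingers":0},{"twist":[0,0,0],"translation":[0,0.09,1],"fingers":0},{"twist":[0,0,0],"translation":[0,0.09,1.2],"fingers":0},{"twist":[0,0,0],"translation":[0,0.09,1.4],"fingers":0},{"twist":[0,0,0],"translation":[0,0.09,1.6],"fingers":0},{"twist":[0,0,0],"translation":[0,0.09,1.8],"fingers":0},{"twist":[0,0,0],"translation":[0,0.09,1.8],"fingers":0}]'
python3 -c "
from h import *
go([.579,.2525,.1215])"
```

```text
time: 14.25
eef_pos: [0.5796, 0.2541, 0.1494]
eef_rot: [[-1.0, 0.017, -0.002], [0.017, 1.0, -0.001], [0.002, -0.001, -1.0]]
ft_force: [-0.4, -0.6, -3.3]
opening: 0.0228
gripper_force: 59.8
units [ 0.01  -0.032  0.558] yaw_y 89.0 pos [0.5796 0.2541 0.1494] t 14.25
```

No contact on the way in, so I finish the descent.

```bash
python3 -m pendant '[{"twist":[0,0,0],"translation":[0,-0.01,0.2],"fingers":0},{"twist":[0,0,0],"translation":[0,-0.01,0.4],"fingers":0},{"twist":[0,0,0],"translation":[0,-0.01,0.5],"fingers":0},{"twist":[0,0,0],"translation":[0,-0.01,0.56],"fingers":0},{"twist":[0,0,0],"translation":[0,-0.01,0.56],"fingers":0},{"twist":[0,0,0],"translation":[0,-0.01,0.56],"fingers":0}]'
```

```text
time: 14.85
eef_pos: [0.5805, 0.254, 0.1232]
eef_rot: [[-1.0, 0.017, 0.0], [0.017, 1.0, 0.0], [-0.0, 0.0, -1.0]]
ft_force: [0.6, 0.0, -1.6]
opening: 0.0227
gripper_force: 59.9
```

```bash
python3 -m pendant '[{"twist":[0,0,0],"translation":[0,0,0.02],"fingers":0},{"twist":[0,0,0],"translation":[0,0,0.02],"fingers":1},{"twist":[0,0,0],"translation":[0,0,0.02],"fingers":1},{"twist":[0,0,0],"translation":[0,0,0.02],"fingers":1},{"twist":[0,0,0],"translation":[0,0,0.02],"fingers":1},{"twist":[0,0,0],"translation":[0,0,0.02],"fingers":1},{"twist":[0,0,0],"translation":[0,0,0.02],"fingers":1},{"twist":[0,0,0],"translation":[0,0,0.02],"fingers":1}]'
python3 -m pendant '[{"twist":[0,0,0],"translation":[0,0,-0.4],"fingers":1},{"twist":[0,0,0],"translation":[0,0,-0.9],"fingers":1},{"twist":[0,0,0],"translation":[0,0,-1.5],"fingers":1},{"twist":[0,0,0],"translation":[0,0,-2.1],"fingers":1},{"twist":[0,0,0],"translation":[0,0,-2.7],"fingers":1},{"twist":[0,0,0],"translation":[0,0,-2.7],"fingers":1},{"twist":[0,0,0],"translation":[0,0,-2.7],"fingers":1}]'
python3 - <<'E'
from h import *
for n in('wrist','scene'):
    s=snap(n); c=cloud(s); g=s['frame'].astype(int); sat=g.max(2)-g.min(2); r=np.hypot(c[:,:,0]-.579,c[:,:,1]-.254)
    for z in(.16,.068):
        P=c[(r<.045)&(abs(c[:,:,2]-z)<.004)&(sat<40)]; print(n,z,len(P),cv2.minEnclosingCircle((P[:,:2]*1000).astype(np.float32)),P[:,2].mean())
save(s,'end')
E
```

```text
time: 15.65
eef_pos: [0.5803, 0.2539, 0.1219]
eef_rot: [[-1.0, 0.017, 0.0], [0.017, 1.0, -0.0], [-0.0, -0.0, -1.0]]
ft_force: [-0.5, 0.1, 0.7]
opening: 0.0856
gripper_force: 0.0
time: 16.35
eef_pos: [0.5808, 0.2541, 0.2579]
eef_rot: [[-1.0, 0.017, 0.002], [0.017, 1.0, 0.001], [-0.002, 0.001, -1.0]]
ft_force: [0.6, -0.7, -0.6]
opening: 0.0852
gripper_force: 0.0
wrist 0.16 610 ((579.0576782226562, 254.97569274902344), 15.719768524169922) 0.16002773606744392
wrist 0.068 1249 ((579.4374389648438, 254.62022399902344), 26.748817443847656) 0.06829637175258627
scene 0.16 119 ((579.240234375, 253.9580078125), 15.094212532043457) 0.16068091868845788
scene 0.068 236 ((580.0514526367188, 253.8856201171875), 27.178356170654297) 0.06857153731833397
```

View pics/end.png

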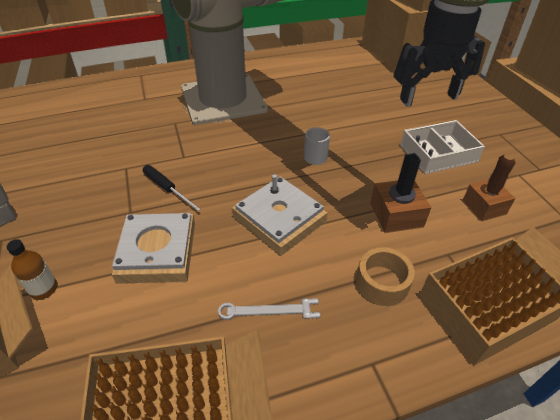

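The tool stands upright in its stand at (405,185), and the gripper is clear of it at (440,60).

```bash
python3 -c "
from station import ctrl
print(ctrl.job_done())"
```

```text
the job is handed in; nothing more can be done
None
```

I ran the blade clockwise once round the wide hole, pressed lightly from the bolt-hole side back to it, then put the tool back upright in its stand, let go and handed in the job; no verdict came back.

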